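Snap the corn crate's locking stud shut with the pliers

ROBOT

A 6-joint arm with a two-finger parallel gripper is mounted at the origin on the work surface. World frame = base frame: x ahead of the robot, y to its left, z up, the work surface at z = 0. Lengths are in m, angles in rad, forces in N, time in s.
With the tool pointing down it reaches from about 0.375 to 0.925 m from the base axis. Payload 5.7 kg.
Tool frame: the origin (TCP) lies between the finger pads; the fingertips stand ctrl.tcp_to_tips ahead of it and the grasp point (between the pads) lies 6 mm ahead of it (ctrl.tcp_to_tips is the distance from the TCP to the fingertips, in m); y points along the fingers, x is the direction in which the jaws open and shut, and the axes are right-handed (so a half turn about y gives the same grasp; the last joint's range is limited). The gripper opens to 85 mm and grips with 20 to 120 N. Pads are 22 mm wide; open, the fingers measure 114 mm over their backs; the gripper's body (76 mm by 85 mm) begins 54 mm behind the grasp point. The pads swing forward as they close: fully open they stand 13 mm farther back than shut.
Start: joints at [0.995, 0.359, 1.51, -0, 1.272, -0.115], TCP at [0.267, 0.537, 0.256] pointing down, gripper open.
Joint ranges: [-2.97, 2.97], [-1.01, 2.36], [0.21, 2.38], [-0.96, 4.11], [0.2, 2.71], [-2.98, 2.98]. Speed limits (rad/s): [2.39, 2.39, 3.14, 3.14, 3.14, 3.14].

INTERFACE

Orientations are given as a unit quaternion [x, y, z, w].
In Python, from workcell import ctrl, imaging gives the robot as it stands.
- The arm moves only by the tool step_arm, never from a script. Its argument "series" is a list that holds one entry, the list of rows, each a list of 4 numbers: the shift along the tool's x, y, z in mm, then the turn about the tool's y in degrees. In form: [[[dx, dy, dz, twist], ...]]. A call has 1 to 10 rows; each row is the pose to reach, as a shift and turn from the pose measured when the call began, along the tool's axes at that moment; what a row does not reach only later rows make up. A row lasts 1/8 s, in which the tool goes at most 62.5 mm and 10.7 degrees, less where a joint would pass 70% of its speed; a pose out of reach is approached as far as the arm can. A call with a gripper value outside its range is refused whole. "fingers" is the finger opening in mm, from 0 to 85.4, set as the call begins (left out, the last holds). The fingers move at their own pace and stop on an object; the grip force is fixed at half the most. Time passes only in rows, so rows that repeat a pose let the fingers close. It gives the time, the measured TCP pose, the force and the opening at its end, in the units of the state.
- ctrl.get_state(): the state, without advancing time (a new reading comes with each control period).
- imaging.camera(name): name is "scene" or "top"; returns a dict with "image" (420x560x3 uint8, red, green, blue), "z_map" (420x560 float32, m along the optical axis (not along the pixel's ray), 0 where there is no reading), "fx", "fy", "cx", "cy" (pixels), "R" (3x3) and "t" (3): a world point X has camera coordinates R X + t. Camera axes: x right, y down, z forward; pixel columns grow to the right and rows downward; lengths in m; the calibration is good to about 2 mm. A picture is of the moment at which its call begins.
- ctrl.sign_off(): hands the job in, once; it reports no verdict.
The state is a dict: "time_s": time; "q": joint angles; "dq": joint speeds; "effort": joint torques, N m; "tcp_pos": TCP position; "tcp_rot": TCP orientation; "contact_force": force on the tool from outside, world axes, zero at the start; "ft_torque": the same for the moment, N m; "grip_width": finger opening in m.
Only numpy, scipy, OpenCV 4.12 (cv2) and the standard library are available. Lean on these libraries where they do the work, as an engineer would, in place of code of your own. Each camera call takes 0.05 s, during which the arm holds its last target. There are 200 camera calls.

TASK

One of the two lidded corn crates is not locked yet: the press stud on its front tab still stands proud. Take the pliers from the cardboard pad, bring their jaws onto that tab so that they straddle the stud, and squeeze the handles just until the stud clicks home, without crushing it and without pushing it with anything but the pliers. Then lay the pliers flat on the middle of the cardboard pad again (do not drop them) and let go, leaving the other goods on the bench where they are.

Things in the scene. Friction and masses are not known exactly. Their poses are not given: they have to be found in the camera images.
- pliers: Spring-opened steel pliers, black grips, 175 mm long, jaws 16 mm thick, grips 24 mm, 0.21 kg (varies), lying flat. This body is one half: left jaw (+y) and right grip (-y). Origin on the pivot, at the underside; x to the jaws, z up. x is the centre line while they are open; at joint value q the centre line is turned by q/2 about +z from x. Jaws reach x = 54 mm. Centre of mass near x = -66 mm.
- pliers_grip (a point): On the open centre line, 70 mm behind the pivot, 12 mm above the underside, half way up the grips: where to grip, from above, across both grips. There the grips measure 64 mm over their outsides when open (about 70 mm x q less when squeezed). Each is 14 mm wide, straight, 25 to 120 mm behind the pivot, splayed by 0.05 rad when open. Squeezed 4 to 8 mm they are held by their spring.
- nib_left (a point): Middle of the inner face of the left nib, 8 mm above the underside. The jaws end in two upright round nibs, radius 7 mm, 45 mm ahead of the pivot; their faces are 36 mm apart when open (about 45 mm x q less when squeezed).
- nib_right (a point): Middle of the inner face of the right nib.
- throat (a point): Front of the throat block between the jaws, on the centre line of the open pliers, 23 mm ahead of the pivot, 8 mm above the underside. Pushed onto a tab until this meets the tab's edge, the nibs are on the stud. Push gently: over some 4 N they tip in the grip.
- pliers_jaw (a joint): Hinge of the pliers: 0 open (rest), grows as the handles are squeezed, stop at 0.50 rad; 0.45 with the nibs on a closed stud. A spring opens them: 8 to 9 N at each grip when open, 10 to 11 N closed. On the stud the squeeze at each grip peaks at about 22 N near 0.29 rad, then falls to some 13 N as it clicks near 0.38. More than about 40 N there crushes the stud.
- pliers_mid (a point): Middle of the pliers' length: 33 mm behind the pivot, 8 mm above the underside.
- pad: Flat brown cardboard pad, fixed, 220 mm (x) by 170 mm (y), 6 mm thick, on which the pliers lie; origin at the centre of its underside.
- crate: The crate to lock: green slatted lidded crate with corn inside, fixed, 200 mm deep (x), 240 mm wide (y), 120 mm high; origin under its centre, front towards -x. A grey tab, upright, 6 mm thick (in y), stands out 45 mm from the middle of its front face, from 93 to 157 mm above the bench.
- open_stud (a point): On the axis of the stud to snap, in mid thickness of the tab: 125 mm above the bench, 22 mm in from the tab's free edge. Axes as crate; the stud's axis is y. On the tab's -y face is a fixed metal socket disc, 24 mm across, 5 mm thick. On the +y face stands the stud: a cap 24 mm across, 5 mm thick, its outer face 16 mm from this point when open, 8 mm when home.
- stud (a joint): Travel of the stud's cap: 0 proud (open), 0.008 m fully home. It resists with up to about 20 N over the first half of its travel, then snaps home by itself and stays. Crushed if the pliers press it with over 60 N.
- sealed_crate: The other crate, the same size and build, fixed, already locked: both discs of its stud lie against its tab (no gap). The crates may stand in either place. A corn cob lies on its lid.
- closed_stud (a point): The same point as open_stud, on the locked crate.
- melon: Bystander: pale green melon, 120 mm, on a paper ring.
- corn: Bystander: corn cob in its husk, 170 mm, on the locked crate's lid.
- punnet: Bystander: clear tray of tomatoes, 150 x 100 x 50 mm.
- tape_roll: Bystander: roll of packing tape lying flat, 72 mm across, 48 mm high, between the crates.
- spray: Bystander: white bottle, 60 mm across, 170 mm high.
- pen_cup: Bystander: grey cup, 74 mm across, 95 mm high.
- price_stand: Bystander: small yellow sign on a steel foot, 110 mm high.

How it is judged:
On the way, in this order (a step that is already met when the one before it is completed fails the run):
1. the pliers are lifted to the stud and straddle it, still open: one nib on either side within 28 mm of the stud's mid point, the stud not yet home (distance between each of nib_left, nib_right and open_stud below 0.028 m and value of joint stud below 0.004 m).
2. the stud is snapped home between the jaws: both nib faces within 16 mm of the stud's mid point as it goes home (value of joint stud above 0.0065 m and distance between each of nib_left, nib_right and open_stud below 0.016 m).
At the end, for the whole second after the job is handed in: The stud is home (at least 6.5 of its 8 mm); the pliers lie flat on the cardboard pad (within 0.12 rad, their middle within 60 mm of the pad's centre), released and at rest (value of joint stud above 0.0065 m and horizontal distance between pliers_mid and pad below 0.06 m and angle between pliers's own z axis and vertical below 0.12 rad and z of pliers in the frame of pad between 0.002 and 0.012 m and linear speed of pliers below 0.02 m/s); the robot touches nothing.
It fails at once if the stud is crushed: the pliers press it with over 60 N (contact force between pliers and stud above 60 N).
It fails at once if the stud is pushed with the fingers or the arm (contact force between any of the fingers, the arm and stud above 1 N).
It fails at once if the pliers are dropped (they fall at over 0.6 m/s, not held) (linear speed of pliers above 0.6 m/s and contact force between the fingers and pliers below 0.1 N).
It fails at once if a bystander is moved by over 30 mm (distance of any of melon, corn, punnet, tape_roll, spray, pen_cup, price_stand from where it was at the start of the episode above 0.03 m).
It also fails if it takes over 58 s, if anything falls off the work surface, if the arm or the gripper's body presses on something with over 40 N, if the wrist force passes 120 N, or if a joint passes its speed limit or range.

## Working session

There is one attempt and no reset: what is moved stays moved. The work goes in short steps, Python scripts to look and compute and a tool call to move; the robot and the scene stay as the last step left them, time stands still between calls to the robot, and variables do not carry over. Pictures are saved under pics/ and viewed, about 8 in all and at most 12, crops included, and the job is handed in when it is done.

Besides the shell and the picture viewer there is one more tool, called after ">>>" as name(argument=value, ...) on one line, values as JSON. step_arm: Moves the arm, as the interface text tells. Its arguments: {"type":"object","properties":{"series":{"type":"array"},"fingers":{"type":"number"}},"required":["series"]}

```bash
mkdir -p pics; cat > h.py <<'E'
import numpy as np, cv2
from workcell import ctrl, imaging
from scipy.spatial.transform import Rotation as Ro
def cam(n,save=None):
    c=imaging.camera(n)
    if save: cv2.imwrite('pics/'+save,cv2.cvtColor(c['image'],cv2.COLOR_RGB2BGR))
    return c
def cloud(c):
    h,w=c['z_map'].shape; v,u=np.mgrid[:h,:w]; z=c['z_map']
    P=np.stack([(u-c['cx'])/c['fx']*z,(v-c['cy'])/c['fy']*z,z],-1)
    return (P-c['t'])@c['R']   # R^T (P-t)
def ray(c,u,v,zp):
    d=np.array([(u-c['cx'])/c['fx'],(v-c['cy'])/c['fy'],1])@c['R']; o=-c['t']@c['R']
    return o+d*(zp-o[2])/d[2]
def proj(c,X):
    p=c['R']@np.asarray(X)+c['t']; return c['fx']*p[0]/p[2]+c['cx'],c['fy']*p[1]/p[2]+c['cy']
E
python3 - <<'E'
from h import *
s=ctrl.get_state();print(s,ctrl.tcp_to_tips)
print(Ro.from_quat(s['tcp_rot']).as_matrix().round(3))
a=cam('top','top0.png');b=cam('scene','scene0.png')
for c in(a,b):print(c['fx'],-c['t']@c['R'],c['R'].round(3))
cv2.imwrite('pics/both.png',np.hstack([cv2.imread('pics/top0.png'),cv2.imread('pics/scene0.png')])[:, :, :]) 
E
```

```text
{'time_s': 0.0, 'q': array([ 9.94899481e-01,  3.59518850e-01,  1.51142252e+00,  5.01744004e-06,
        1.27248931e+00, -1.15104965e-01]), 'dq': array([-1.31106099e-03, -1.90930004e-04,  2.64211638e-04,  2.82939247e-04,
       -1.12684899e-03,  3.54016423e-06]), 'effort': array([-8.33512167e-04, -5.27612257e+01, -2.78617644e+01, -2.24600913e-04,
        1.32359471e-02, -2.21142324e-05]), 'tcp_pos': array([0.26646067, 0.53688989, 0.25544906]), 'tcp_rot': array([ 0.60124476,  0.37201722, -0.37319461, -0.60069436]), 'contact_force': array([ 0.39278096, -0.96659552, -0.09831229]), 'ft_torque': array([-0.06398367, -0.0247203 ,  0.02056686]), 'grip_width': 0.08534103277490465} 0.025
[[ 0.445 -0.001 -0.896]
 [ 0.896 -0.002  0.445]
 [-0.002 -1.     0.   ]]
468.0434936736067 [0.44863931 0.00660245 1.49329338] [[-0.013 -1.    -0.011]
 [-0.997  0.014 -0.077]
 [ 0.078  0.01  -0.997]]
523.2063015057187 [ 1.44201755 -0.16155128  1.04897222] [[ 0.21   0.978 -0.004]
 [ 0.713 -0.156 -0.684]
 [-0.669  0.141 -0.73 ]]
```

View pics/top0.png

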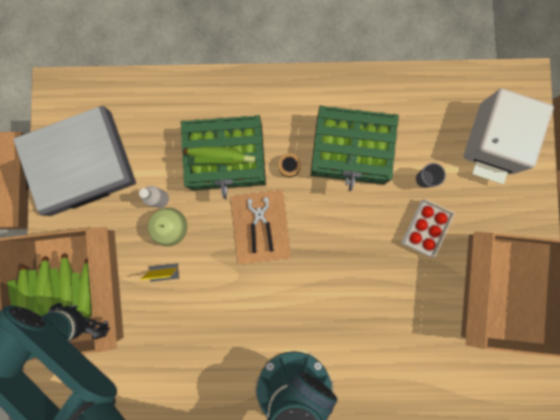

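View pics/scene0.png

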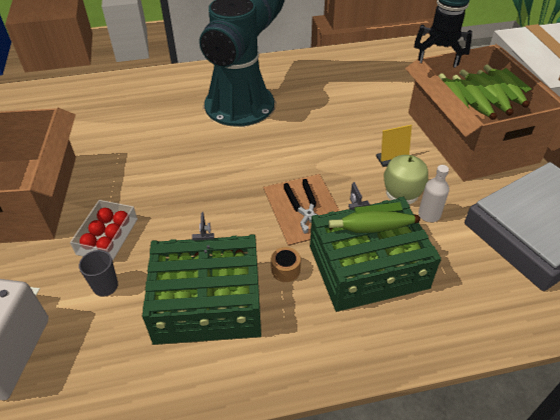

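```bash
cat > m.py <<'E'
from h import *
for n in('top','scene'):
    c=cam(n);P=cloud(c);X,Y,Z=P[...,0],P[...,1],P[...,2];im=c['image'].astype(int)
    print(n)
    # crates
    for nm,y0,y1 in(('right',-.45,-.06),('left',.06,.4)):
        m=(Z>.105)&(Z<.135)&(Y>y0)&(Y<y1)&(X>.5)&(X<1.0)&(im[...,1]>im[...,0]+8)
        pts=P[m][:,:2].astype(np.float32)*1000
        r=cv2.minAreaRect(pts);print(nm,'crate',m.sum(),r)
        m=(Z>.09)&(Z<.175)&(Y>y0)&(Y<y1)&(X>.5)&(X<.85)&(abs(im[...,0]-im[...,1])<14)&(im[...,0]>50)&(im.max(-1)-im.min(-1)<35)
        q=P[m]
        if len(q):
            print(' tab',len(q),q.min(0).round(3),q.max(0).round(3),np.median(q,0).round(3))
    m=(Y>-.05)&(Y<.2)&(X>.45)&(X<.72)
    br=m&(Z<.015)&(im[...,0]-im[...,2]>40)
    # pliers: grey/black
    g=m&(Z<.05)&(im.max(-1)-im.min(-1)<28)
    gl=cv2.connectedComponentsWithStats(g.astype(np.uint8))
    for i in range(1,gl[0]):
        if gl[2][i,4]<15: continue
        k=gl[1]==i;q=P[k];print(' grey',gl[2][i],q.mean(0).round(4),q.min(0).round(3),q.max(0).round(3),im[k].mean(0).round())
for n,f in(('top',(190,100,330,270)),('top',(310,140,400,200)),('scene',(260,160,380,260)),('scene',(150,200,260,260))):pass
t=cam('top')['image'];s=cam('scene')['image']
def cr(i,x0,y0,x1,y1):return cv2.resize(i[y0:y1,x0:x1],(400,300),interpolation=cv2.INTER_CUBIC)
o=np.vstack([np.hstack([cr(t,220,185,300,245),cr(t,310,150,390,210)]),np.hstack([cr(s,260,160,380,250),cr(s,160,195,240,255)])])
cv2.imwrite('pics/crops.png',o[...,::-1])
E
python3 m.py
```

```text
top
right crate 4268 ((747.6685791015625, -192.2154541015625), (236.56088256835938, 201.90513610839844), 82.4369888305664)
 tab 219 [ 0.607 -0.45   0.09 ] [ 0.837 -0.085  0.163] [ 0.648 -0.178  0.127]
left crate 3686 ((667.3841552734375, 244.41270446777344), (320.69659423828125, 327.77532958984375), 3.3288917541503906)
 tab 282 [0.58  0.079 0.09 ] [0.816 0.4   0.163] [0.629 0.198 0.121]
 grey [283 158  14  13  83] [0.6999 0.0029 0.0473] [ 0.68  -0.017  0.041] [0.718 0.023 0.05 ] [45. 42. 40.]
 grey [248 198  24  47 324] [0.5283 0.1006 0.0234] [0.451 0.064 0.002] [0.597 0.137 0.036] [127. 121. 114.]
scene
right crate 7549 ((751.607666015625, -193.50570678710938), (238.87184143066406, 204.02330017089844), 82.27584838867188)
 tab 384 [ 0.606 -0.45   0.09 ] [ 0.85  -0.064  0.161] [ 0.654 -0.195  0.121]
left crate 5157 ((672.8422241210938, 234.90602111816406), (322.0139465332031, 311.51751708984375), 3.3976833820343018)
 tab 357 [0.512 0.078 0.09 ] [0.838 0.4   0.16 ] [0.622 0.199 0.126]
 grey [285 185  33  48 489] [0.5192 0.0926 0.0243] [0.45  0.058 0.002] [0.603 0.133 0.037] [75. 74. 72.]
 grey [310 238  10  29 112] [0.6843 0.081  0.0318] [0.646 0.078 0.01 ] [0.72  0.084 0.05 ] [29. 48. 30.]
 grey [276 250  19  16 116] [0.6956 0.0025 0.0484] [ 0.674 -0.019  0.044] [0.719 0.028 0.05 ] [21. 20. 20.]
```

View pics/crops.png

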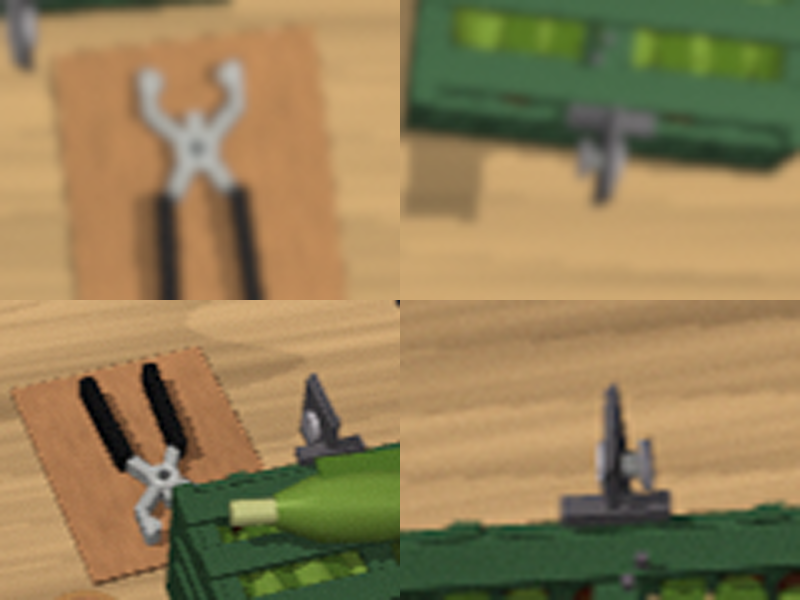

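```bash
cat > p.py <<'E'
from h import *
def pliers(c,x0=.42,x1=.64,y0=0,y1=.19,zt=.022,zg=.030):
    h,w=c['z_map'].shape;P=cloud(c);X,Y=P[...,0],P[...,1]
    im=c['image'].astype(int);m=(X>x0)&(X<x1)&(Y>y0)&(Y<y1)&(P[...,2]<.06)
    blk=m&(im.max(-1)<60);st=m&(im.min(-1)>125)&(im.max(-1)-im.min(-1)<40)
    out=[]
    n,l,s,_=cv2.connectedComponentsWithStats(blk.astype(np.uint8))
    for i in np.argsort(-s[1:,4])[:2]+1:
        v,u=np.nonzero(l==i);q=np.array([ray(c,a,b,zg) for a,b in zip(u,v)])[:,:2]
        mu=q.mean(0);d=np.linalg.svd(q-mu)[2][0];d*=np.sign(d[0]);t=(q-mu)@d
        print('grip',s[i,4],mu.round(4),'ang',np.degrees(np.arctan2(d[1],d[0])).round(1),'ends',(mu+d*t.min()).round(4),(mu+d*t.max()).round(4))
    v,u=np.nonzero(st);q=np.array([ray(c,a,b,zt) for a,b in zip(u,v)])[:,:2]
    print('steel',len(q),q.mean(0).round(4),q.min(0).round(4),q.max(0).round(4))
    k=q[:,0]>q[:,0].max()-.02
    ym=np.median(q[k,1]);
    for kk in(k&(q[:,1]>ym),k&(q[:,1]<=ym)):print(' nib',q[kk].mean(0).round(4),kk.sum())
if __name__=='__main__':
    for n in('top','scene'):
        c=cam(n);print(n);pliers(c);P=cloud(c);im=c['image'].astype(int)
        a=np.radians(-7.5);ex=np.array([np.cos(a),np.sin(a)]);ey=np.array([-ex[1],ex[0]])
        L=(P[...,:2]-[.749,-.193]);lx=L@ex;ly=L@ey;Z=P[...,2]
        m=(lx>-.16)&(lx<-.108)&(abs(ly)<.05)&(Z>.09)&(Z<.18)
        print('tab/stud',m.sum())
        k=m&(Z>.145);print(' top part: lx',lx[k].min(),lx[k].max(),'ly',np.percentile(ly[k],[5,50,95]),'z',Z[k].max())
        if k.sum()>5: print(np.degrees(np.polyfit(lx[k],ly[k],1)[0]))
        k=m&(Z<.14)&(Z>.11);print(' mid: lx',np.percentile(lx[k],[2,50,98]),'ly',np.percentile(ly[k],[2,50,98]))
        e=cv2.minAreaRect((L[(Z>.115)&(Z<.128)&(lx>-.13)&(lx<.13)&(abs(ly)<.14)&(im[...,1]>im[...,0]+8)]*1000).astype(np.float32));print(' lid rel',e)
        m=(P[...,0]>.4)&(P[...,0]<.7)&(P[...,1]>-.03)&(P[...,1]<.21)&(Z<.02)&(im[...,0]>im[...,2]*1.75)
        n,l,s,_=cv2.connectedComponentsWithStats(m.astype(np.uint8));i=1+np.argmax(s[1:,4])
        print(' pad',cv2.minAreaRect((P[l==i][:,:2]*1000).astype(np.float32)))
E
python3 p.py
```

```text
top
grip 51 [0.4706 0.12  ] ang 2.9 ends [0.4295 0.1179] [0.5107 0.122 ]
grip 47 [0.4754 0.0704] ang 7.7 ends [0.435  0.0649] [0.5133 0.0755]
steel 217 [0.5568 0.1025] [0.5172 0.0725] [0.5989 0.1357]
 nib [0.5866 0.1289] 20
 nib [0.5894 0.0795] 21
tab/stud 92
 top part: lx -0.14511536922793186 -0.10962757193526736 ly [-0.00363917 -0.00040954  0.00229515] z 0.16435609331378648
-1.0630002589509033
 mid: lx [-0.14451182 -0.12278857 -0.1099435 ] ly [-0.00775145  0.00523588  0.01557825]
 lid rel ((-2.010498046875, 1.061431884765625), (236.1049041748047, 201.24005126953125), 82.36027526855469)
 pad ((549.7720336914062, 89.55107116699219), (240.02565002441406, 299.0802001953125), 89.76216125488281)
scene
grip 165 [0.4844 0.0681] ang 6.5 ends [0.4304 0.062 ] [0.5361 0.074 ]
grip 154 [0.4794 0.118 ] ang 1.9 ends [0.4255 0.1163] [0.5355 0.1198]
steel 150 [0.5538 0.0929] [0.5154 0.0725] [0.601  0.1172]
 nib [0.5908 0.0819] 13
 nib [0.5917 0.0755] 14
tab/stud 110
 top part: lx -0.14297854610274627 -0.10902557127436412 ly [-0.00318907 -0.00024799  0.00272515] z 0.1600578320481583
0.858190113541087
 mid: lx [-0.13833155 -0.11557769 -0.10931016] ly [-0.00766388  0.00666853  0.01580973]
 lid rel ((2.7694549560546875, -0.36810302734375), (238.42791748046875, 202.52310180664062), 82.3317642211914)
 pad ((549.9050903320312, 34.86749267578125), (129.6921844482422, 299.7896423339844), 89.99369049072266)
```

>>> step_arm(series=[[[-30, 0, -38, -3], [-60, 0, -77, -6], [-90, 0, -115, -9], [-121, 0, -154, -12], [-151, 0, -192, -15], [-182, 0, -231, -18], [-212, 0, -269, -21], [-243, 0, -308, -24], [-273, 0, -346, -28], [-303, 0, -385, -31]]], fingers=85.4)

```text
time_s: 1.65
tcp_pos: [0.4774, 0.0932, 0.2565]
tcp_rot: [0.479, 0.52, -0.52, -0.479]
contact_force: [0.0, -0.9, 0.4]
grip_width: 0.0853
```

>>> step_arm(series=[[[1, 50, 1, 0], [1, 100, 1, 0], [1, 150, 1, 0], [1, 180, 1, 0], [1, 200, 1, 0], [1, 210, 1, 0], [1, 210, 1, 0]]])

```text
time_s: 2.52
tcp_pos: [0.4764, 0.0941, 0.0463]
tcp_rot: [-0.479, -0.52, 0.52, 0.479]
contact_force: [0.7, -0.6, -0.4]
grip_width: 0.0854
```

```bash
python3 - <<'E'
from h import *
s=cam('scene');t=cam('top')
print(ctrl.get_state()['tcp_pos'])
a=cv2.resize(s['image'][150:270,240:400],(800,600),interpolation=cv2.INTER_CUBIC)
cv2.imwrite('pics/g1.png',a[...,::-1])
print(ray(t,260,227,.006))
E
```

```text
[0.47706534 0.0941774  0.04713378]
[0.50500699 0.09946431 0.006     ]
```

View pics/g1.png

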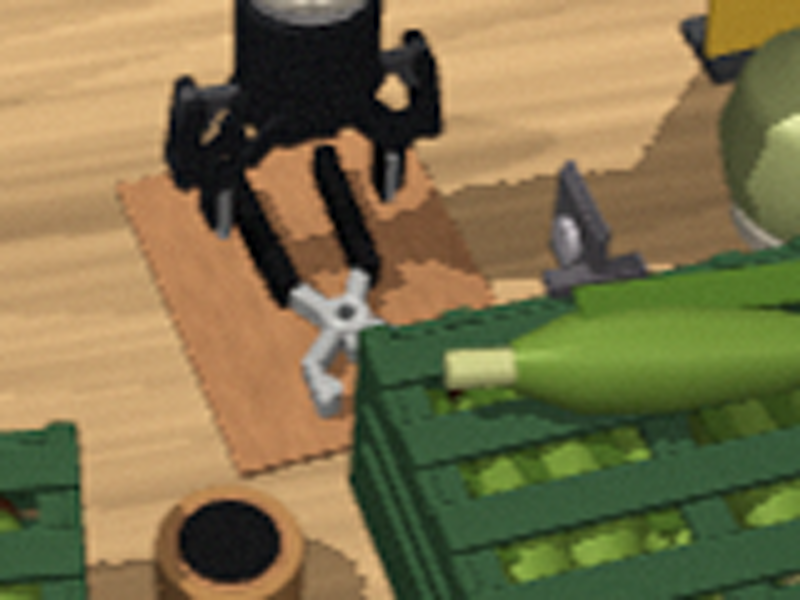

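>>> step_arm(series=[[[0, 4, 0, 0], [0, 8, 0, 0], [0, 11, 0, 0], [0, 11, 0, 0]]], fingers=70)

```text
time_s: 3.12
tcp_pos: [0.4769, 0.0941, 0.0359]
tcp_rot: [0.479, 0.52, -0.52, -0.479]
contact_force: [0.3, -1.3, 0.8]
grip_width: 0.07
```

>>> step_arm(series=[[[0, 0, 0, 0], [0, 0, 0, 0], [0, 0, 0, 0], [0, 0, 0, 0]]], fingers=60)

```text
time_s: 3.62
tcp_pos: [0.477, 0.0941, 0.0365]
tcp_rot: [0.479, 0.521, -0.52, -0.479]
contact_force: [-2.2, 0.4, 8.7]
grip_width: 0.06
```

>>> step_arm(series=[[[0, 0, 0, 0], [0, 0, 0, 0], [0, 0, 0, 0], [0, 0, 0, 0]]], fingers=57)

```text
time_s: 4.12
tcp_pos: [0.477, 0.0943, 0.037]
tcp_rot: [0.479, 0.521, -0.52, -0.479]
contact_force: [-2.5, 1.1, 9.0]
grip_width: 0.057
```

>>> step_arm(series=[[[0, -3, 0, 0], [0, -8, 0, 0], [0, -20, 0, 0], [0, -40, 0, 0], [0, -70, 0, 0], [0, -100, 0, 0], [0, -120, 0, 0], [0, -120, 0, 0], [0, -120, 0, 0]]])

```text
time_s: 5.25
tcp_pos: [0.4762, 0.0943, 0.1567]
tcp_rot: [0.479, 0.52, -0.52, -0.479]
contact_force: [1.6, 0.2, -2.4]
grip_width: 0.0575
```

```bash
python3 - <<'E'
from h import *
s=cam('scene');t=cam('top');print(ctrl.get_state()['tcp_pos'],ctrl.get_state()['contact_force'])
u,v=map(int,proj(s,[.53,.1,.14]));print(u,v);a=s['image'][v-60:v+60,u-80:u+80]
u,v=map(int,proj(t,[.53,.1,.14]));b=t['image'][v-30:v+30,u-40:u+40]
o=np.hstack([cv2.resize(i,(400,300),interpolation=cv2.INTER_CUBIC) for i in(a,b)])
cv2.imwrite('pics/lift.png',o[...,::-1])
P=cloud(t);im=t['image'].astype(int);X,Y,Z=[P[...,i] for i in range(3)]
m=(X>.51)&(X<.66)&(Y>.03)&(Y<.17)&(Z>.09)&(Z<.19)&(im.max(-1)-im.min(-1)<45)&(im.max(-1)>100)
q=P[m];print(len(q));r=np.argsort(-q[:,0]);print(q[r[:30]].round(4));
E
```

```text
[0.47583889 0.09425824 0.15608153] [ 1.0211776   0.56324513 -1.58892596]
308 176
307
[[0.6599 0.0876 0.1245]
 [0.6591 0.0945 0.1104]
 [0.6591 0.1594 0.1171]
 [0.6591 0.1447 0.1158]
 [0.659  0.1623 0.1179]
 [0.6589 0.1475 0.1173]
 [0.6588 0.1209 0.1153]
 [0.6586 0.112  0.1153]
 [0.6586 0.1679 0.1209]
 [0.6586 0.1238 0.117 ]
 [0.6585 0.1414 0.1189]
 [0.6585 0.1649 0.1212]
 [0.6585 0.1502 0.1201]
 [0.6584 0.1384 0.1195]
 [0.6583 0.1089 0.1172]
 [0.6583 0.1324 0.1196]
 [0.6583 0.0882 0.1153]
 [0.6581 0.1352 0.1214]
 [0.658  0.1147 0.1196]
 [0.6579 0.1557 0.1243]
 [0.6579 0.091  0.1182]
 [0.6579 0.1175 0.121 ]
 [0.6579 0.1263 0.122 ]
 [0.6578 0.0969 0.1192]
 [0.6578 0.0851 0.1181]
 [0.6578 0.0998 0.1197]
 [0.6578 0.1027 0.1203]
 [0.6577 0.1057 0.1209]
 [0.6577 0.1291 0.1236]
 [0.6573 0.082  0.121 ]]
```

View pics/lift.png

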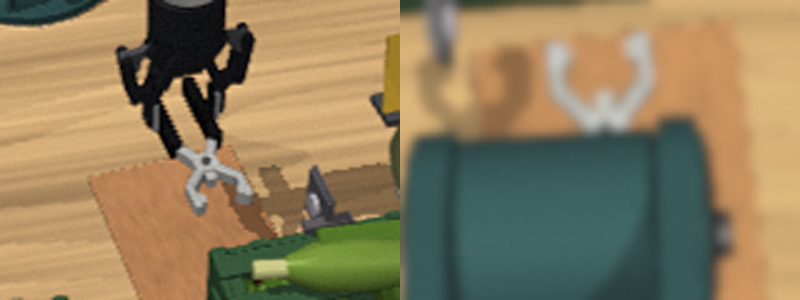

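```bash
cat > n.py <<'E'
from h import *
def nibs(c,zlo,cx,cy,verbose=1):
    P=cloud(c);im=c['image'].astype(int);X,Y,Z=[P[...,i] for i in range(3)]
    m=(abs(X-cx)<.075)&(abs(Y-cy)<.06)&(Z>zlo)&(Z<zlo+.07)&(im.min(-1)>105)&(im.max(-1)-im.min(-1)<40)
    n,l,s,_=cv2.connectedComponentsWithStats(m.astype(np.uint8))
    for i in range(1,n):
        if s[i,4]<15: continue
        q=P[l==i];print('comp',len(q),q.min(0).round(3),q.max(0).round(3),'zmed',np.median(q[:,2]).round(4))
        # plane fit
        A=np.c_[q[:,:2]-q[:,:2].mean(0),np.ones(len(q))];print(' slope/z',np.linalg.lstsq(A,q[:,2],rcond=None)[0].round(4))
        k=q[q[:,0]>q[:,0].max()-.016];ym=(k[:,1].min()+k[:,1].max())/2
        for kk in(k[k[:,1]>ym],k[k[:,1]<=ym]):print('  nib',kk.mean(0).round(4),'outer y',kk[:,1].min().round(4),kk[:,1].max().round(4),'xmax',kk[:,0].max().round(4),len(kk))
if __name__=='__main__':
    import sys
    a=list(map(float,sys.argv[1:4]))
    for n in('top','scene'):print(n);nibs(cam(n),*a)
    s=ctrl.get_state();print(s['tcp_pos'],s['contact_force'],s['grip_width'])
E
python3 n.py .11 .555 .1
```

```text
top
comp 148 [0.544 0.076 0.132] [0.599 0.131 0.147] zmed 0.1393
 slope/z [-0.0207 -0.0154  0.1394]
  nib [0.5891 0.1272 0.1386] outer y 0.1221 0.1314 xmax 0.5943 14
  nib [0.5912 0.0803 0.1391] outer y 0.0756 0.0877 xmax 0.5989 22
scene
comp 286 [0.513 0.073 0.123] [0.604 0.135 0.146] zmed 0.1399
 slope/z [-0.023  -0.0047  0.1397]
  nib [0.5936 0.1263 0.1365] outer y 0.1213 0.1347 xmax 0.5977 26
  nib [0.5958 0.0799 0.1389] outer y 0.0741 0.0863 xmax 0.6041 29
[0.47606041 0.09427017 0.15613099] [ 0.12026883 -0.14473839 -2.12446202] 0.05746160631433755
```

>>> step_arm(series=[[[-30, 2, 6, 2], [-70, 4, 13, 4], [-115, 5, 20, 6], [-160, 6, 28, 8], [-200, 6, 35, 10], [-230, 6, 40, 12], [-242, 6, 42, 12], [-242, 6, 42, 12]]])

```text
time_s: 6.45
tcp_pos: [0.4539, -0.1505, 0.1497]
tcp_rot: [-0.531, -0.467, 0.467, 0.531]
contact_force: [0.2, 0.5, -1.7]
grip_width: 0.057
```

```bash
python3 n.py .10 .545 -.17; python3 - <<'E'
from h import *
s=cam('scene');t=cam('top')
u,v=map(int,proj(s,[.58,-.17,.13]));a=s['image'][v-45:v+45,u-60:u+60]
u,v=map(int,proj(t,[.58,-.17,.13]));b=t['image'][v-30:v+30,u-40:u+40]
cv2.imwrite('pics/app.png',np.hstack([cv2.resize(i,(400,300),interpolation=cv2.INTER_CUBIC) for i in(a,b)])[...,::-1])
R=Ro.from_quat(ctrl.get_state()['tcp_rot']).as_matrix();print(R.round(4))
E
```

```text
top
comp 58 [ 0.532 -0.15   0.116] [ 0.576 -0.133  0.138] zmed 0.1335
 slope/z [-0.0168 -0.3062  0.133 ]
  nib [ 0.5678 -0.1375  0.1314] outer y -0.1397 -0.1345 xmax 0.5759 14
  nib [ 0.5697 -0.1434  0.1342] outer y -0.1455 -0.142 xmax 0.5755 8
comp 40 [ 0.54  -0.192  0.122] [ 0.572 -0.18   0.138] zmed 0.1328
 slope/z [-0.1203 -0.3493  0.1323]
  nib [ 0.564  -0.1842  0.1297] outer y -0.1861 -0.1811 xmax 0.5692 12
  nib [ 0.5642 -0.1902  0.1326] outer y -0.1921 -0.1884 xmax 0.5723 11
scene
comp 287 [ 0.491 -0.193  0.119] [ 0.581 -0.133  0.14 ] zmed 0.134
 slope/z [-0.0294 -0.0275  0.1336]
  nib [ 0.5739 -0.1411  0.1311] outer y -0.1463 -0.1351 xmax 0.5806 34
  nib [ 0.5701 -0.1873  0.1333] outer y -0.193 -0.1803 xmax 0.5756 22
[ 0.45371118 -0.14938074  0.14979732] [ 0.33251004 -0.05865836 -3.37632843] 0.057303364033694175
[[ 1.256e-01 -8.000e-04 -9.921e-01]
 [ 9.921e-01  6.000e-04  1.256e-01]
 [ 5.000e-04 -1.000e+00  8.000e-04]]
```

View pics/app.png

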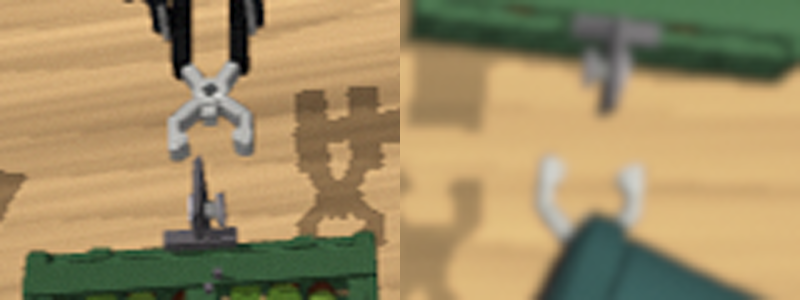

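>>> step_arm(series=[[[-1, 0, -10, 0], [-1, 0, -20, 0], [-1, 0, -28, 0], [-1, 0, -34, 0], [-1, 0, -40, 0], [-1, 0, -45, 0], [-1, 0, -49, 0], [-1, 0, -52, 0], [-1, 0, -52, 0]]], fingers=59)

```text
time_s: 7.78
tcp_pos: [0.5055, -0.1568, 0.1499]
tcp_rot: [-0.53, -0.468, 0.468, 0.531]
contact_force: [1.3, 0.4, -2.6]
grip_width: 0.0589
```

```bash
python3 - <<'E'
from h import *
s=cam('scene');t=cam('top')
u,v=map(int,proj(s,[.61,-.175,.13]));a=s['image'][v-30:v+30,u-40:u+40]
u,v=map(int,proj(t,[.61,-.175,.13]));b=t['image'][v-24:v+24,u-32:u+32]
cv2.imwrite('pics/in1.png',np.hstack([cv2.resize(i,(400,300),interpolation=cv2.INTER_CUBIC) for i in(a,b)])[...,::-1])
S=ctrl.get_state();print(S['tcp_pos'],S['contact_force'],S['ft_torque'])
E
```

```text
[ 0.50513393 -0.15666676  0.14987412] [-0.07103053  0.28841455 -2.86330973] [-0.02042355 -0.01224887 -0.03488709]
```

View pics/in1.png

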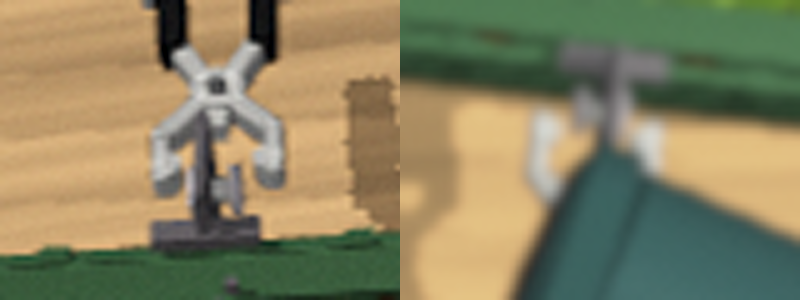

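>>> step_arm(series=[[[0, 0, -2, 0], [0, 0, -4, 0], [0, 0, -5, 0], [0, 0, -6, 0], [0, 0, -6, 0]]])

```text
time_s: 8.5
tcp_pos: [0.5112, -0.1575, 0.1499]
tcp_rot: [-0.53, -0.467, 0.468, 0.531]
contact_force: [-0.1, 0.1, -2.5]
grip_width: 0.059
```

>>> step_arm(series=[[[0, 0, -1, 0], [0, 0, -2, 0], [0, 0, -2, 0]]])

```text
time_s: 8.88
tcp_pos: [0.5133, -0.1577, 0.1499]
tcp_rot: [-0.53, -0.467, 0.468, 0.531]
contact_force: [-0.4, 0.3, -3.7]
grip_width: 0.0592
```

>>> step_arm(series=[[[0, 0, -1, 0], [0, 0, -1.5, 0], [0, 0, -1.5, 0]]])

```text
time_s: 9.25
tcp_pos: [0.5148, -0.1579, 0.1499]
tcp_rot: [-0.53, -0.467, 0.468, 0.531]
contact_force: [0.2, -0.2, -2.4]
grip_width: 0.059
```

```bash
python3 - <<'E'
from h import *
s=cam('scene');t=cam('top')
u,v=map(int,proj(s,[.61,-.175,.13]));a=s['image'][v-30:v+30,u-40:u+40]
u,v=map(int,proj(t,[.61,-.175,.13]));b=t['image'][v-24:v+24,u-32:u+32]
cv2.imwrite('pics/in2.png',np.hstack([cv2.resize(i,(400,300),interpolation=cv2.INTER_CUBIC) for i in(a,b)])[...,::-1])
S=ctrl.get_state();print(S['tcp_pos'],S['contact_force'],S['ft_torque'])
E
```

```text
[ 0.51471356 -0.15791351  0.14986141] [-0.39367626 -0.06522636 -1.36746971] [ 0.00164121  0.010628   -0.00960723]
```

View pics/in2.png

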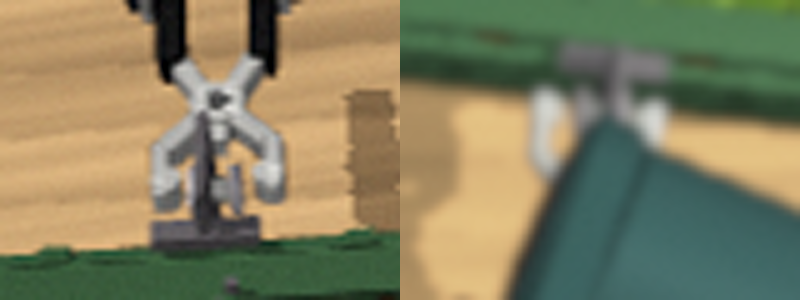

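>>> step_arm(series=[[[0, -0.5, 0, 0], [0, -1, 0, 0], [0, -2, 0, 0], [0, -2, 0, 0]]], fingers=53)

```text
time_s: 9.85
tcp_pos: [0.5148, -0.1579, 0.152]
tcp_rot: [-0.53, -0.467, 0.468, 0.531]
contact_force: [0.2, -0.4, -2.4]
grip_width: 0.0534
```

>>> step_arm(series=[[[0, 0, 0, 0], [0, -0.5, 0, 0], [0, -0.5, 0, 0]]], fingers=47)

```text
time_s: 10.22
tcp_pos: [0.5138, -0.1579, 0.1522]
tcp_rot: [-0.53, -0.467, 0.468, 0.531]
contact_force: [-4.2, -2.2, -1.8]
grip_width: 0.0473
```

>>> step_arm(series=[[[0, 0, 0, 0], [0, 0, 0, 0], [0, 0, 0, 0]]], fingers=45)

```text
time_s: 10.6
tcp_pos: [0.5134, -0.1581, 0.1521]
tcp_rot: [-0.53, -0.467, 0.468, 0.532]
contact_force: [-4.9, -1.9, -1.4]
grip_width: 0.0455
```

>>> step_arm(series=[[[-0.3, 0, 1, 0], [-0.5, 0, 1.5, 0], [-0.5, 0, 1.5, 0]]], fingers=44)

```text
time_s: 10.98
tcp_pos: [0.513, -0.1586, 0.1525]
tcp_rot: [-0.53, -0.467, 0.468, 0.531]
contact_force: [0.8, -1.3, -2.2]
grip_width: 0.0444
```

>>> step_arm(series=[[[-0.7, -0.5, 0.3, 0], [-0.7, -0.5, 0.3, 0], [-0.7, -0.5, 0.3, 0]]], fingers=42)

```text
time_s: 11.35
tcp_pos: [0.5124, -0.1592, 0.1529]
tcp_rot: [-0.53, -0.467, 0.468, 0.531]
contact_force: [-2.1, -1.7, -2.1]
grip_width: 0.0423
```

>>> step_arm(series=[[[-0.7, -0.3, 0.3, 0], [-0.7, -0.3, 0.3, 0], [-0.7, -0.3, 0.3, 0]]], fingers=40)

```text
time_s: 11.72
tcp_pos: [0.5116, -0.1597, 0.1531]
tcp_rot: [-0.53, -0.467, 0.468, 0.531]
contact_force: [-4.0, -1.1, -1.8]
grip_width: 0.0405
```

>>> step_arm(series=[[[-0.6, -0.3, 1, 0], [-0.6, -0.3, 1, 0], [-0.6, -0.3, 1, 0]]], fingers=38)

```text
time_s: 12.1
tcp_pos: [0.511, -0.1603, 0.1535]
tcp_rot: [-0.53, -0.467, 0.468, 0.531]
contact_force: [-0.4, -2.0, -2.7]
grip_width: 0.0383
```

>>> step_arm(series=[[[-0.4, -0.2, 0.5, 0], [-0.4, -0.2, 0.5, 0], [-0.4, -0.2, 0.5, 0]]], fingers=36.5)

```text
time_s: 12.48
tcp_pos: [0.5107, -0.1607, 0.1538]
tcp_rot: [-0.53, -0.467, 0.468, 0.531]
contact_force: [-1.3, -1.1, -2.6]
grip_width: 0.0372
```

```bash
python3 - <<'E'
from h import *
s=cam('scene');t=cam('top')
u,v=map(int,proj(s,[.61,-.175,.13]));a=s['image'][v-30:v+30,u-40:u+40]
cv2.imwrite('pics/sq.png',cv2.resize(a,(800,600),interpolation=cv2.INTER_CUBIC)[...,::-1])
S=ctrl.get_state();print(S['tcp_pos'],S['contact_force'],S['ft_torque'],S['grip_width'])
E
```

```text
[ 0.51063472 -0.16062221  0.15378502] [-0.15125847 -1.22071156 -1.79618667] [-0.21395319  0.05337233 -0.13206034] 0.03641907538646532
```

View pics/sq.png

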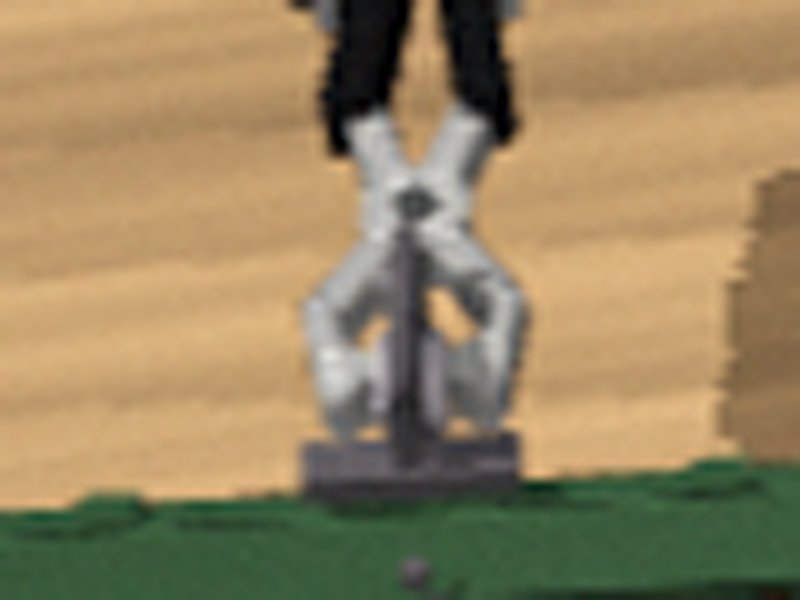

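>>> step_arm(series=[[[-0.3, -0.2, 0.3, 0], [-0.3, -0.2, 0.3, 0], [-0.3, -0.2, 0.3, 0], [-0.3, -0.2, 0.3, 0]]], fingers=35)

```text
time_s: 13.08
tcp_pos: [0.5104, -0.1609, 0.154]
tcp_rot: [-0.53, -0.467, 0.468, 0.531]
contact_force: [0.2, -0.8, -3.0]
grip_width: 0.0357
```

>>> step_arm(series=[[[0.5, 0.5, 0, 0], [1, 1, 0, 0], [1.5, 1.5, 0, 0], [2, 2, 0, 0], [2, 2, 0, 0]]], fingers=46)

```text
time_s: 13.7
tcp_pos: [0.5106, -0.1589, 0.152]
tcp_rot: [-0.53, -0.467, 0.468, 0.531]
contact_force: [0.3, 0.5, -2.2]
grip_width: 0.0465
```

>>> step_arm(series=[[[0, 0.5, 0, 0], [0, 1, 0, 0], [0, 1.5, 0, 0], [0, 2, 0, 0], [0, 2, 0, 0]]], fingers=57)

```text
time_s: 14.32
tcp_pos: [0.5106, -0.1588, 0.1499]
tcp_rot: [-0.53, -0.467, 0.468, 0.531]
contact_force: [0.6, 1.2, -2.4]
grip_width: 0.0566
```

>>> step_arm(series=[[[0, 0, 6, 0], [0, 0, 14, 0], [0, 0, 24, 0], [0, 0, 36, 0], [0, 0, 48, 0], [0, 0, 58, 0], [0, 0, 60, 0], [0, 0, 60, 0]]])

```text
time_s: 15.32
tcp_pos: [0.4513, -0.1515, 0.1501]
tcp_rot: [-0.53, -0.467, 0.468, 0.531]
contact_force: [-0.1, 0.3, -2.1]
grip_width: 0.0569
```

```bash
python3 n.py .10 .545 -.17; python3 - <<'E'
from h import *
s=cam('scene');t=cam('top')
u,v=map(int,proj(s,[.59,-.17,.13]));a=s['image'][v-45:v+45,u-60:u+60]
u,v=map(int,proj(t,[.6,-.17,.13]));b=t['image'][v-30:v+30,u-40:u+40]
cv2.imwrite('pics/out.png',np.hstack([cv2.resize(i,(400,300),interpolation=cv2.INTER_CUBIC) for i in(a,b)])[...,::-1])
E
```

```text
top
comp 61 [ 0.529 -0.153  0.122] [ 0.576 -0.136  0.141] zmed 0.1342
 slope/z [ 0.0069 -0.0828  0.1341]
  nib [ 0.5669 -0.1396  0.1335] outer y -0.1421 -0.1363 xmax 0.5762 13
  nib [ 0.5681 -0.1451  0.1345] outer y -0.1481 -0.1423 xmax 0.5759 9
comp 45 [ 0.537 -0.195  0.122] [ 0.57  -0.181  0.138] zmed 0.1329
 slope/z [-0.0149 -0.1219  0.1324]
  nib [ 0.561  -0.1861  0.1328] outer y -0.1886 -0.1826 xmax 0.5664 12
  nib [ 0.5613 -0.1924  0.1326] outer y -0.1952 -0.1895 xmax 0.5696 13
scene
comp 284 [ 0.489 -0.196  0.123] [ 0.579 -0.135  0.14 ] zmed 0.1346
 slope/z [-0.0194 -0.0166  0.1343]
  nib [ 0.5721 -0.1438  0.1331] outer y -0.15 -0.1366 xmax 0.5785 36
  nib [ 0.5683 -0.19    0.1345] outer y -0.1957 -0.1831 xmax 0.5732 19
[ 0.45161506 -0.15153214  0.15009125] [-0.82775091 -0.30270056 -2.2172531 ] 0.05709089062150359
```

View pics/out.png

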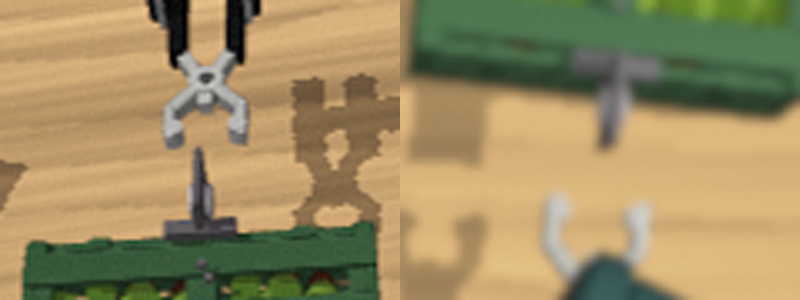

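>>> step_arm(series=[[[30, 0, 2, -2], [70, 0, 4, -4], [115, 0, 6, -6], [160, 0, 9, -8], [205, 0, 11, -10], [236, 0, 12, -12], [248, 0, 13, -12], [248, 0, 13, -12]]])

```text
time_s: 16.52
tcp_pos: [0.4699, 0.0965, 0.1499]
tcp_rot: [-0.478, -0.52, 0.521, 0.479]
contact_force: [0.4, -0.6, -1.9]
grip_width: 0.0576
```

>>> step_arm(series=[[[0, 20, 0, 0], [0, 45, 0, 0], [0, 70, 0, 0], [0, 88, 0, 0], [0, 98, 0, 0], [0, 103, 0, 0], [0, 105, 0, 0], [0, 105, 0, 0]]])

```text
time_s: 17.52
tcp_pos: [0.4702, 0.0964, 0.0453]
tcp_rot: [-0.478, -0.521, 0.521, 0.478]
contact_force: [0.2, -0.3, -2.3]
grip_width: 0.057
```

>>> step_arm(series=[[[0, 2, 0, 0], [0, 4, 0, 0], [0, 5, 0, 0], [0, 6, 0, 0], [0, 6, 0, 0]]])

```text
time_s: 18.15
tcp_pos: [0.4701, 0.0964, 0.0392]
tcp_rot: [-0.478, -0.521, 0.521, 0.478]
contact_force: [-0.8, 0.0, -1.6]
grip_width: 0.057
```

>>> step_arm(series=[[[0, 1, 0, 0], [0, 2, 0, 0], [0, 2, 0, 0]]])

```text
time_s: 18.52
tcp_pos: [0.4701, 0.0964, 0.0372]
tcp_rot: [-0.478, -0.521, 0.521, 0.478]
contact_force: [0.6, -1.2, -1.6]
grip_width: 0.0569
```

>>> step_arm(series=[[[0, 1, 0, 0], [0, 1.5, 0, 0], [0, 1.5, 0, 0]]])

```text
time_s: 18.9
tcp_pos: [0.4703, 0.0964, 0.0367]
tcp_rot: [0.479, 0.521, -0.521, -0.478]
contact_force: [-2.9, -0.0, 11.7]
grip_width: 0.057
```

>>> step_arm(series=[[[0, 1, 0, 0], [0, 1, 0, 0]]])

```text
time_s: 19.15
tcp_pos: [0.4703, 0.0964, 0.0366]
tcp_rot: [0.479, 0.521, -0.521, -0.478]
contact_force: [-3.6, -0.1, 13.5]
grip_width: 0.0573
```

Contact with the pad. Releasing slowly.

>>> step_arm(series=[[[0, 0, 0, 0], [0, 0, 0, 0], [0, 0, 0, 0]]], fingers=62)

```text
time_s: 19.52
tcp_pos: [0.4702, 0.0964, 0.0365]
tcp_rot: [0.479, 0.521, -0.521, -0.478]
contact_force: [-0.5, 1.2, -2.2]
grip_width: 0.062
```

>>> step_arm(series=[[[0, 0, 0, 0], [0, 0, 0, 0], [0, 0, 0, 0], [0, 0, 0, 0], [0, 0, 0, 0]]], fingers=82)

```text
time_s: 20.15
tcp_pos: [0.4702, 0.0964, 0.0365]
tcp_rot: [0.479, 0.521, -0.521, -0.478]
contact_force: [-0.6, -0.3, -0.3]
grip_width: 0.0819
```

>>> step_arm(series=[[[0, -4, 0, 0], [0, -12, 0, 0], [0, -30, 0, 0], [0, -60, 0, 0], [0, -100, 0, 0], [0, -140, 0, 0], [0, -180, 0, 0], [0, -200, 0, 0]]])

```text
time_s: 21.15
tcp_pos: [0.4709, 0.0965, 0.2395]
tcp_rot: [0.48, 0.522, -0.52, -0.477]
contact_force: [-0.2, 0.3, -0.2]
grip_width: 0.0819
```

>>> step_arm(series=[[[-30, 0, 0, 0], [-75, 0, 0, 0], [-120, 0, 0, 0], [-160, 0, 0, 0], [-160, 0, 0, 0]]])

```text
time_s: 21.78
tcp_pos: [0.4848, -0.0652, 0.2402]
tcp_rot: [0.481, 0.521, -0.519, -0.477]
contact_force: [-0.4, -0.1, 0.1]
grip_width: 0.082
```

```bash
python3 - <<'E'
from h import *
from p import pliers
t=cam('top','end.png');s=cam('scene','end_s.png')
for c in(t,s):pliers(c)
P=cloud(t);a=cv2.imread('pics/top0.png');d=np.abs(a[...,::-1].astype(int)-t['image']).max(-1)>40
for nm,(x0,y0,x1,y1) in dict(melon=(145,205,190,247),corn=(181,117,266,190),tape=(275,150,303,178),punnet=(402,198,455,257),spray=(138,183,168,210),cup=(415,160,446,190),sign=(138,262,182,284)).items():print(nm,d[y0:y1,x0:x1].mean().round(3))
S=ctrl.get_state();print(S['time_s'],S['tcp_pos'],S['contact_force'],S['grip_width'])
o=np.vstack([cv2.imread('pics/end.png')[140:300,130:450],cv2.imread('pics/end_s.png')[130:290,150:470]])
cv2.imwrite('pics/endv.png',cv2.resize(o,(600,600),interpolation=cv2.INTER_CUBIC))
E
```

```text
grip 50 [0.464  0.1203] ang 2.7 ends [0.4233 0.1184] [0.5045 0.1222]
grip 44 [0.4709 0.0708] ang 7.4 ends [0.4288 0.0653] [0.507  0.0755]
steel 218 [0.5494 0.1028] [0.5136 0.0756] [0.5895 0.1358]
 nib [0.5786 0.1271] 22
 nib [0.5811 0.0792] 22
grip 163 [0.4779 0.0684] ang 5.5 ends [0.4235 0.0632] [0.5286 0.0733]
grip 151 [0.4728 0.1181] ang 1.4 ends [0.4216 0.1169] [0.5285 0.1195]
steel 170 [0.5486 0.0952] [0.5124 0.0723] [0.5945 0.1297]
 nib [0.5839 0.0826] 13
 nib [0.585  0.0758] 14
melon 0.146
corn 0.0
tape 0.0
punnet 0.0
spray 0.0
cup 0.0
sign 0.244
21.875 [ 0.48408763 -0.06282661  0.2398353 ] [0.21000561 0.72772105 0.32184427] 0.08188188861551106
```

View pics/endv.png

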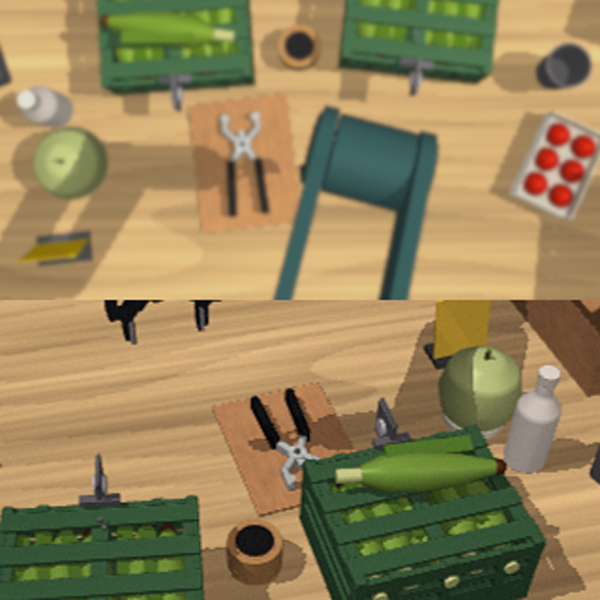

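```bash
python3 -c "
from workcell import ctrl
print(ctrl.sign_off())"
```

```text
the job is handed in; nothing more can be done
None
```

The stud on the right-hand crate (the one without the cob) is home, and the pliers are back on the cardboard pad. I handed the job in at about 22 s of the 58 s allowed; no verdict was reported.

- **Squeeze:** I gripped the pliers across both grips, brought the open jaws onto the tab from the front, and closed the fingers in small steps to about 35.7 mm. I shifted the arm with the jaws as they closed. The throat pressed the tab with up to about 4.9 N at the wrist, slightly over the 4 N advice, so I backed off. The later images show the pliers did not tip.
- **Stud:** After I backed the pliers out, both views showed the stud's cap flat against the tab. I could not read the stud's travel or the squeeze force directly, so the click is judged from the images only.
- **Pliers:** They were set down at 13.5 N wrist force and released on contact. They lie flat with their middle about 5 mm from the pad's centre. I could not measure whether the two agree to better than about 5 mm.
- **Bystanders:** Corn, tape roll, punnet, spray bottle and cup showed no change in the before-and-after images. The melon and sign areas did differ, by 15% and 24% of their pixels; I put this down to lighting, because the arm's shadow has moved and both look to be in place. I did not compare the pen cup and price stand beyond the "cup" and "sign" areas.
- **Robot:** At hand-in the gripper was about 0.24 m up, clear of everything, with near-zero contact force.

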